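# Store slugged tubes heavy end down in the rocking V-troughs

### The job

The two orange-capped tubes look the same at both ends, but each has a steel slug hidden inside one end. Find each tube's heavy end, lay one tube in each V-trough of the blue rack with its heavy end towards the red end stop, and push it along under the yellow guard until it touches the stop, so that the trough tips down at the stop end and stays there by itself. Leave the brush, the hammer and the magnet where they are.

Things in the scene. Friction and masses are not known exactly. Their poses are not given: they have to be found in the camera images.
- tube1: grey capped tube, 30 mm diameter, 180 mm long, orange band at both ends, 0.35 to 0.55 kg. Origin at mid-length on its axis, x along the tube. A slug inside one end puts the centre of mass about 30 mm from mid-length; which end is drawn anew at each start, neither looks nor the x axis tell. It waits on cradle1, axis 35 mm above the table
- tube2: second tube, like tube1, waiting on cradle2; its heavy end is drawn on its own. Laid far back in a trough with the heavy end at the open end, a tube tips out of it
- cradle1: fixed timber cradle, 150 mm along its x axis (the tube's line), 50 mm wide; origin under its centre. Two notched blocks 25 mm high stand at its ends, between 51 and 73 mm from the centre; between them only a 24 mm wide, 8 mm high bar lies under the tube, so the tube's middle is free to grasp
- cradle2: second cradle, like cradle1
- rack: fixed blue rack, base 210 x 190 mm, with two parallel rocking V-troughs 110 mm apart; x axis towards the stops. A yellow guard strap bridges each groove from 60 to 82 mm ahead of its home point (8 to 30 mm before the stop), underside 11 mm above a level tube, top 88 mm above the table, posts 49 mm apart: no room to lower a tube there, so lay it further back and push
- trough_a (a joint): tilt of trough a, rad: 0 = level, where a light spring keeps it when empty or wrongly loaded; 0.12 = fully tipped, stop end down. It pivots below its home point and tips by itself, damped, when the tube's centre of mass is 10 to 15 mm past the pivot towards the stop, which takes the heavy end leading
- home_a (a point): where the middle of a tube lies in trough a when it touches the stop; moves with the trough, 58 mm above the table when level. x along the groove to the stop, z up. The shallow V (120 degrees, 25 mm wide, edges 10 mm below the tube's axis) runs from the stop to 78 mm behind this point; a tube that is home sticks out 12 mm there
- stop_a (a point): face of the red end stop plate of trough a at tube axis height, 90 mm along x from home_a; plate 30 mm wide, reaching 10 mm above the axis
- trough_b (a joint): tilt of trough b, rad: 0 = level, where a light spring keeps it when empty or wrongly loaded; 0.12 = fully tipped, stop end down. It pivots below its home point and tips by itself, damped, when the tube's centre of mass is 10 to 15 mm past the pivot towards the stop, which takes the heavy end leading
- home_b (a point): where the middle of a tube lies in trough b when it touches the stop; moves with the trough, 58 mm above the table when level. x along the groove to the stop, z up. The shallow V (120 degrees, 25 mm wide, edges 10 mm below the tube's axis) runs from the stop to 78 mm behind this point; a tube that is home sticks out 12 mm there
- stop_b (a point): face of the red end stop plate of trough b at tube axis height, 90 mm along x from home_b; plate 30 mm wide, reaching 10 mm above the axis
- wire_brush: brush with a red handle lying on the table, a bystander; origin on its underside
- hammer: hammer lying on the table, a bystander; origin on its underside
- magnet: red and black welding magnet block, 70 x 50 x 24 mm, a bystander; origin under its centre
There are look-alikes about, which are no part of the job. What is shaped like the tube1 but black is not meant.

How it is judged:
At the end, for the whole second after the job is handed in: one tube at rest in each trough (either way round the names), its middle within 5 mm of home along the groove and 6 mm across and in height, in line within 0.08 rad; both troughs tipped over 0.1 rad by the tubes alone (heavy ends at the stops); brush, hammer and magnet moved less than 30 mm (value of joint each of trough_a, trough_b above 0.1 rad and linear speed of each of tube1, tube2 below 0.02 m/s and ((x of tube1 in the frame of home_a between -0.005 and 0.005 m and y of tube1 in the frame of home_a between -0.006 and 0.006 m and z of tube1 in the frame of home_a between -0.006 and 0.006 m and angle between the x axis of tube1 and the x axis of home_a, either way round below 0.08 rad and x of tube2 in the frame of home_b between -0.005 and 0.005 m and y of tube2 in the frame of home_b between -0.006 and 0.006 m and z of tube2 in the frame of home_b between -0.006 and 0.006 m and angle between the x axis of tube2 and the x axis of home_b, either way round below 0.08 rad) or (x of tube1 in the frame of home_b between -0.005 and 0.005 m and y of tube1 in the frame of home_b between -0.006 and 0.006 m and z of tube1 in the frame of home_b between -0.006 and 0.006 m and angle between the x axis of tube1 and the x axis of home_b, either way round below 0.08 rad and x of tube2 in the frame of home_a between -0.005 and 0.005 m and y of tube2 in the frame of home_a between -0.006 and 0.006 m and z of tube2 in the frame of home_a between -0.006 and 0.006 m and angle between the x axis of tube2 and the x axis of home_a, either way round below 0.08 rad)) and distance of each of wire_brush, hammer, magnet from where it was at the start of the episode below 0.03 m); the robot touches nothing.
It fails at once if the wire brush is shifted by more than 30 mm (distance of wire_brush from where it was at the start of the episode above 0.03 m).
It fails at once if the hammer is shifted by more than 30 mm (distance of hammer from where it was at the start of the episode above 0.03 m).
It fails at once if the magnet is shifted by more than 30 mm (distance of magnet from where it was at the start of the episode above 0.03 m).
It also fails if it takes over 72 s, if anything falls off the work surface, if the arm or the gripper's body presses on something with over 40 N, if the wrist force passes 120 N, or if a joint passes its speed limit or range.

### The arm

A 6-joint arm with a two-finger parallel gripper is mounted at the origin on the work surface. World frame = base frame: x ahead of the robot, y to its left, z up, the work surface at z = 0. Lengths are in m, angles in rad, forces in N, time in s.
With the tool pointing down it reaches from about 0.3 to 0.775 m from the base axis. Payload 14.6 kg.
Tool frame: the origin (TCP) lies on the centre line of the jaws, within the pads' length; the fingertips stand 19 mm ahead of it and the grasp point (between the pads) is the TCP; z points along the fingers, y is the direction in which the jaws open and shut (so a half turn about z gives the same grasp; the last joint's range is limited). The gripper opens to 94 mm and grips with 3 to 60 N. Pads are 16 mm wide; open, the fingers measure 119 mm over their backs; the gripper's body (75 mm by 177 mm) begins 78 mm behind the grasp point.
Start: joints at [-1.323, 0.3, 1.521, -0, 1.321, -0.067], TCP at [0.17, -0.523, 0.224] pointing down, gripper open.
Joint ranges: [-3.03, 3.03], [-0.79, 2.21], [0.23, 2.52], [-1.04, 4.18], [0, 3.07], [-2.55, 2.55]. Speed limits (rad/s): [2.22, 2.22, 2.57, 3.14, 3.14, 3.14].

### API

Orientations are given as [roll, pitch, yaw] about the fixed x, y, z axes, in that order (R = Rz(yaw) Ry(pitch) Rx(roll)).
In Python, from station import ctrl gives the robot as it stands. The module is installed in compiled form; this text tells all that it offers.
- The arm moves only by the shell command python3 -m creep 'ROWS' [FORCE]. ROWS is a JSON object of lists of equal length, an entry for each row: "translation": the shift along the world's x, y, z in mm, a list of three; "yaw": the turn about the world's z in rad; "gripper": the closure in counts, from 0 (fully open) to 255 (shut). A call has 1 to 5 rows; each row is the pose to reach, as a shift and turn from the pose measured when the call began; what a row does not reach only later rows make up. A row lasts 1/12 s, in which the tool goes at most 41.7 mm and 7.16 degrees, less where a joint would pass 70% of its speed; a pose out of reach is approached as far as the arm can. A call with a gripper value outside its range is refused whole. The fingers move at their own pace and stop on an object; FORCE is the grip in N (left out, the last holds). Time passes only in rows, so rows that repeat a pose let the fingers close. It gives the time, the measured TCP pose, the force and the opening at its end, in the units of the state.
- ctrl.get_obs(): the state, without advancing time (a new reading comes with each control period).
- ctrl.camera(name): name is "scene" or "top" or "wrist"; returns a dict with "pixels" (480x640x3 uint8, red, green, blue), "depth" (480x640 float32, m along the optical axis (not along the pixel's ray), 0 where there is no reading), "fx", "fy", "cx", "cy" (pixels), "R" (3x3) and "t" (3): a world point X has camera coordinates R X + t; the wrist camera has in their place "tool_from_camera" (4x4, takes a point from camera to tool coordinates, whose origin is the TCP and whose axes are the flange's). Camera axes: x right, y down, z forward; pixel columns grow to the right and rows downward; lengths in m; the calibration is good to about 2 mm. A picture is of the moment at which its call begins: read the wrist's pose just before it.
- ctrl.hand_in(): hands the job in, once; it reports no verdict.
The state is a dict: "time_s": time; "qpos": joint angles; "joint_vel": joint speeds; "tau": joint torques, N m; "ee_pos": TCP position; "eef_rot": TCP orientation; "force": force on the tool from outside, world axes, zero at the start; "moment": the same for the moment, N m; "grip_width": finger opening in m.
Only numpy, scipy, OpenCV 4.12 (cv2) and the standard library are available. Lean on these libraries where they do the work, as an engineer would, in place of code of your own. Each camera call takes 0.05 s, during which the arm holds its last target. There are 200 camera calls.

## Working session

There is one attempt and no reset: what is moved stays moved. The work goes in short steps, Python scripts to look and compute and a shell command to move; the robot and the scene stay as the last step left them, time stands still between calls to the robot, and variables do not carry over. Pictures are saved under pics/ and viewed, about 8 in all and at most 12, crops included, and the job is handed in when it is done.

```bash
mkdir -p pics; cat > h.py <<'E'
import numpy as np, cv2
from station import ctrl
from scipy.spatial.transform import Rotation as Ro
def cam(n):
    o=ctrl.get_obs(); c=ctrl.camera(n)
    if n=="wrist":
        T=np.eye(4);T[:3,:3]=Ro.from_euler('xyz',o['eef_rot']).as_matrix();T[:3,3]=o['ee_pos']
        M=T@c['tool_from_camera']; c['Rw'],c['tw']=M[:3,:3],M[:3,3]
    else: c['Rw']=c['R'].T; c['tw']=-c['R'].T@c['t']
    return c
def save(c,f): cv2.imwrite('pics/'+f,c['pixels'][:,:,::-1])
def ray(c,u,v): return c['Rw']@np.array([(u-c['cx'])/c['fx'],(v-c['cy'])/c['fy'],1.])
def onplane(c,u,v,z):
    d=ray(c,u,v); return c['tw']+d*(z-c['tw'][2])/d[2]
def cloud(c):
    v,u=np.mgrid[:480,:640]; D=c['depth']
    P=np.stack([(u-c['cx'])/c['fx']*D,(v-c['cy'])/c['fy']*D,D],-1)
    return P@c['Rw'].T+c['tw']
E
python3 - <<'E'
from h import *
import pickle
for n in("top","scene"):
    c=cam(n); save(c,n+'0.png'); pickle.dump(c,open(n+'0.pkl','wb')); print(n,c['tw'],c['Rw'].round(3).tolist(),c['fx'])
print(ctrl.get_obs())
E
```

```text
top [0.35290431 0.08587699 1.40500029] [[0.013, -0.991, 0.131], [-1.0, -0.014, -0.009], [0.011, -0.131, -0.991]] 547.573777294339
scene [1.24289127 0.45695737 0.95821803] [[-0.472, 0.639, -0.608], [0.882, 0.355, -0.311], [0.017, -0.682, -0.731]] 623.5693475747954
{'time_s': 0.1, 'qpos': array([-1.32261383e+00,  3.00418170e-01,  1.52147829e+00, -7.77897492e-06,
        1.32068435e+00, -6.66002895e-02]), 'joint_vel': array([ 9.39313495e-04, -1.82168658e-03, -9.10186510e-04,  2.57914371e-05,
        9.51449990e-05,  6.92298119e-04]), 'tau': array([ 1.83628421e-03, -5.32640791e+01, -3.53283477e+01,  7.08981883e-02,
        2.34522385e-02, -4.65933510e-05]), 'ee_pos': array([ 0.1702324 , -0.52278589,  0.22395883]), 'eef_rot': array([-3.14060618e+00, -5.82447376e-05,  3.14784685e-01]), 'force': array([-0.70907342, -0.16912112,  0.19562818]), 'moment': array([ 0.02361144, -0.01027947,  0.04600324]), 'grip_width': 0.09395112294859564}
```

View pics/top0.png

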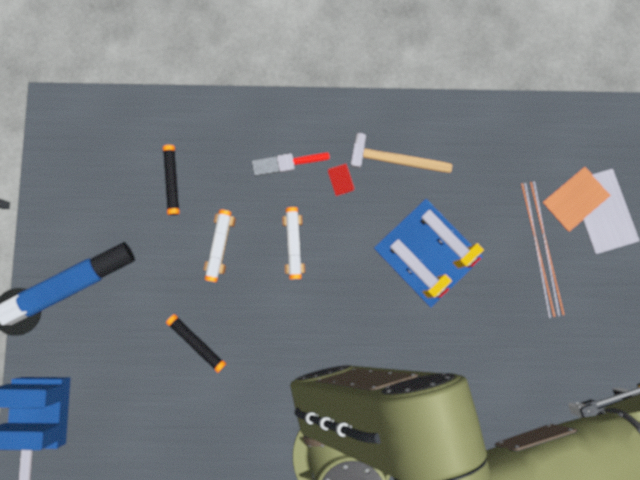

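View pics/scene0.png

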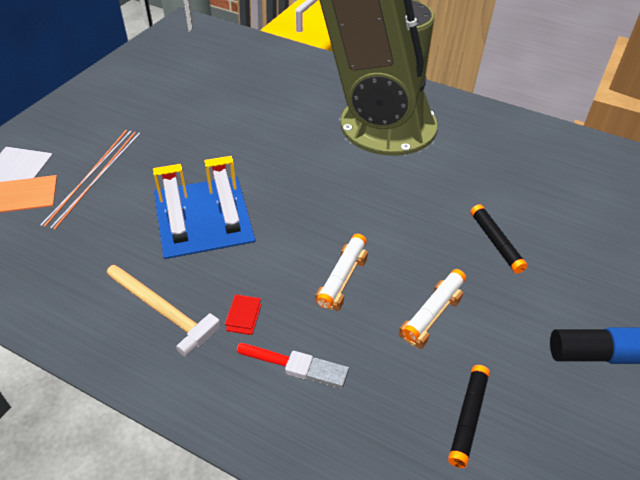

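```bash
python3 - <<'E'
from h import *
import pickle
np.set_printoptions(precision=4,suppress=True)
C={n:pickle.load(open(n+'0.pkl','rb')) for n in("top","scene")}
for n,c in C.items():
    P=cloud(c); hsv=cv2.cvtColor(c['pixels'],cv2.COLOR_RGB2HSV); H,S,V=[hsv[...,i].astype(int) for i in range(3)]
    inb=(P[...,0]>0.2)&(P[...,0]<0.85)&(abs(P[...,1])<0.6)&(c['depth']>0)&(P[...,2]>-.02)&(P[...,2]<.12)
    masks={'white':(S<40)&(V>150),'orange':(H>=8)&(H<20)&(S>150),'yellow':(H>=22)&(H<33)&(S>130),'red':((H<5)|(H>174))&(S>150),'blue':(H>100)&(H<118)&(S>150)}
    for k,m in masks.items():
        m=(m&inb).astype(np.uint8)
        N,L,st,ce=cv2.connectedComponentsWithStats(m)
        for i in range(1,N):
            if st[i,4]<25: continue
            q=P[L==i]; mu=np.median(q,0); 
            (cx,cy),(w,h),a=cv2.minAreaRect(np.argwhere(L==i)[:,::-1].astype(np.float32))
            w2,v2=np.linalg.eigh(np.cov((q[:,:2]-q[:,:2].mean(0)).T)); d=v2[:,1]
            e=(q[:,:2]-q[:,:2].mean(0))@d
            print(n,k,st[i,4],ce[i].round(1),'mean',q.mean(0),'z5-95',np.percentile(q[:,2],[5,50,95]),'dir',np.degrees(np.arctan2(d[1],d[0])).round(1),'len',np.ptp(e).round(3))
E
```

```text
top white 350 [358.3 149.7] mean [ 0.7696 -0.0336  0.0223] z5-95 [0.0012 0.0243 0.0294] dir 170.5 len 0.098
top white 622 [273.5 164. ] mean [0.7294 0.1865 0.0169] z5-95 [0.0025 0.0178 0.0229] dir 99.6 len 0.108
top white 91 [528.3 201.3] mean [ 0.6436 -0.4812  0.0027] z5-95 [-0.0023  0.0027  0.0078] dir -171.6 len 0.111
top white 92 [537.1 199. ] mean [ 0.65   -0.5043  0.0032] z5-95 [-0.0024  0.0026  0.009 ] dir -171.1 len 0.112
top white 600 [445.  233.6] mean [ 0.549  -0.2509  0.0436] z5-95 [0.0376 0.0439 0.0496] dir -136.2 len 0.141
top white 751 [293.4 242.7] mean [0.5205 0.1302 0.0436] z5-95 [0.0337 0.0459 0.0517] dir -175.9 len 0.162
top white 806 [217.8 245.3] mean [0.5116 0.3189 0.0421] z5-95 [0.0047 0.0454 0.052 ] dir 170.5 len 0.155
top white 201 [551.4 276.2] mean [ 0.4486 -0.5335  0.0021] z5-95 [-0.0041  0.0022  0.0081] dir -171.5 len 0.218
top white 204 [542.3 277.8] mean [ 0.4441 -0.5098  0.0024] z5-95 [-0.004   0.0025  0.0084] dir -171.6 len 0.22
top white 619 [413.8 263.3] mean [ 0.473  -0.1713  0.0431] z5-95 [0.0368 0.0439 0.0493] dir -136.0 len 0.144
top orange 56 
[... 4788 characters left out ...]
59 0.0288] z5-95 [0.0258 0.0289 0.0312] dir 110.0 len 0.015
scene yellow 52 [457.4 454.8] mean [0.7672 0.4554 0.0289] z5-95 [0.0255 0.0287 0.0327] dir 111.3 len 0.015
scene red 52 [218.7 167.6] mean [ 0.4015 -0.2425  0.0513] z5-95 [0.046  0.0522 0.0573] dir 73.5 len 0.068
scene red 55 [168.8 175.7] mean [ 0.4786 -0.321   0.0528] z5-95 [0.0462 0.0535 0.0588] dir 136.6 len 0.029
scene red 1058 [242.9 314.2] mean [0.6965 0.0121 0.0209] z5-95 [0.0045 0.0237 0.0271] dir -164.2 len 0.075
scene red 576 [262.1 353.8] mean [0.7504 0.0873 0.0165] z5-95 [0.0079 0.0175 0.0216] dir 100.7 len 0.101
scene blue 4203 [203.  221.4] mean [ 0.5234 -0.2038  0.0091] z5-95 [0.0051 0.0087 0.0124] dir 46.1 len 0.218
```

```bash
python3 -m creep '{"translation":[[330,310,100],[330,310,100],[330,310,100],[330,310,100],[330,310,100]],"yaw":[0.45,0.45,0.45,0.45,0.45],"gripper":[0,0,0,0,0]}' 60
```

```text
time_s: 0.52
ee_pos: [0.3195, -0.3819, 0.2694]
eef_rot: [-3.14, -0.0, 0.77]
force: [0.7, -0.4, -0.5]
grip_width: 0.094
```

```bash
python3 -m creep '{"translation":[[180,170,50],[180,170,50],[180,170,50],[180,170,50],[180,170,50]],"yaw":[0,0,0,0,0],"gripper":[0,0,0,0,0]}'
python3 -m creep '{"translation":[[0,0,0],[0,0,0],[0,0,0]],"yaw":[0,0,0],"gripper":[0,0,0]}'
python3 - <<'E'
from h import *
import pickle
c=cam('wrist'); save(c,'w0.png'); pickle.dump(c,open('w0.pkl','wb')); print(ctrl.get_obs(),c['tool_from_camera'],c['fx'],c['depth'][240,320])
E
```

```text
time_s: 0.93
ee_pos: [0.4678, -0.2412, 0.3106]
eef_rot: [-3.14, -0.0, 0.77]
force: [-0.1, -0.2, 0.6]
grip_width: 0.0942
time_s: 1.18
ee_pos: [0.4674, -0.2413, 0.3101]
eef_rot: [-3.139, 0.0, 0.77]
force: [-0.6, -0.6, -0.0]
grip_width: 0.0938
{'time_s': 1.2333, 'qpos': array([-5.47509004e-01,  1.95384548e-01,  1.45323175e+00,  2.61370860e-04,
        1.49541253e+00,  2.54283051e-01]), 'joint_vel': array([-0.0169145 , -0.00466909,  0.00152219,  0.00042066,  0.00117984,
        0.0021248 ]), 'tau': array([ 1.43907700e+00, -4.86434162e+01, -3.72395790e+01,  1.16258352e-01,
        6.79237783e-03,  2.16934306e-02]), 'ee_pos': array([ 0.46709562, -0.2418375 ,  0.31012902]), 'eef_rot': array([-3.13916927e+00,  3.60621955e-04,  7.68984708e-01]), 'force': array([ 0.31112645, -0.51103115, -0.02100847]), 'moment': array([-0.03827073, -0.06490596, -0.04225867]), 'grip_width': 0.09397333478336335} [[-3.65794377e-04 -9.66609551e-01 -2.56253472e-01  7.40694222e-02]
 [ 9.99999673e-01 -5.38290473e-04  6.03006288e-04  4.59058641e-04]
 [-7.20810440e-04 -2.56253168e-01  9.66609432e-01 -1.59730031e-01]
 [ 0.00000000e+00  0.00000000e+00  0.00000000e+00  1.00000000e+00]] 387.6546322662659 0.47603098
```

View pics/w0.png

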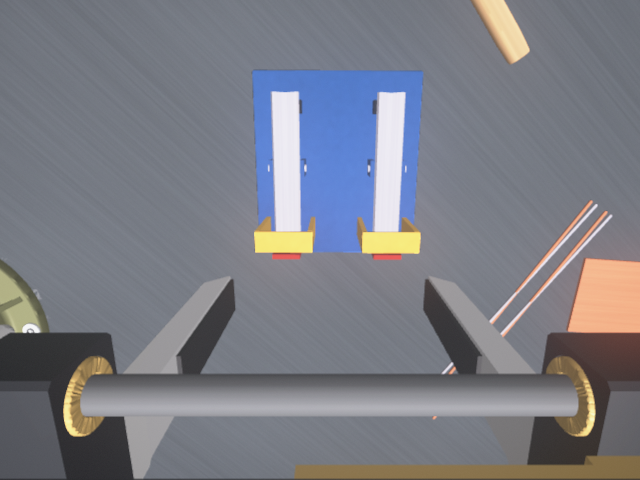

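The wrist view shows both white troughs (rows 92–232, columns ~287 and ~390), yellow guards at rows ~242 and red stops just beyond them.

```bash
python3 - <<'E'
from h import *
import pickle
np.set_printoptions(precision=4,suppress=True)
c=pickle.load(open('w0.pkl','rb')); P=cloud(c)
hsv=cv2.cvtColor(c['pixels'],cv2.COLOR_RGB2HSV); H,S,V=[hsv[...,i].astype(int) for i in range(3)]
roi=np.zeros((480,640),bool); roi[60:265,240:430]=1
for k,m,z in(('white',(S<40)&(V>150),.048),('yellow',(H>=22)&(H<33)&(S>130),.088),('red',((H<5)|(H>174))&(S>150),.068)):
    N,L,st,ce=cv2.connectedComponentsWithStats((m&roi).astype(np.uint8))
    for i in range(1,N):
        if st[i,4]<80: continue
        x0,y0,w,h=st[i,:4]; 
        q=np.array([onplane(c,u,v,z)[:2] for v,u in np.argwhere(L==i)])
        d=np.array([-.718,-.696]); 
        if k=='white':
            rows=np.arange(y0+6,y0+h-10); 
            mid=np.array([onplane(c,np.mean(np.where(L[r]==i)[0]),r,z-.004)[:2] for r in rows])
            l=cv2.fitLine(mid.astype(np.float32),cv2.DIST_L2,0,.01,.01).ravel(); d=l[:2]*-np.sign(l[0])
            print('dir',np.degrees(np.arctan2(d[1],d[0])),'pt',l[2:])
        n=np.array([-d[1],d[0]]); a=q@d; b=q@n
        print(k,st[i],'depth z',np.percentile(P[L==i][:,2],[5,50,95]),'along',a.min(),a.max(),'across',b.min(),b.max(),np.median(b), 'end back pt',d*a.min()+n*np.median(b),'front',d*a.max()+n*np.median(b))
E
```

```text
dir -136.36876 pt [ 0.4726 -0.1721]
white [ 271   92   37  140 3684] depth z [0.0401 0.044  0.0474] along -0.29199229542698457 -0.14602550528107028 across 0.43697187632157064 0.4730818219946971 0.4511602181517253 end back pt [ 0.5226 -0.1251] front [ 0.417  -0.2258]
dir -136.0981 pt [ 0.5492 -0.2511]
white [ 373   92   32  140 3651] depth z [0.0402 0.0442 0.0475] along -0.29017488699506727 -0.14438410003562882 across 0.5470634969392862 0.575415223608831 0.5611477807816394 end back pt [ 0.5982 -0.2031] front [ 0.4931 -0.3042]
red [374 255  27   4 105] depth z [0.0662 0.0675 0.0688] along -0.12047060289854011 -0.11705912028127097 across 0.5475910423221315 0.5758329519558852 0.5617467714284875 end back pt [ 0.4775 -0.3195] front [ 0.475  -0.3219]
```

```bash
python3 -m creep '{"translation":[[54,372,-80],[54,372,-80],[54,372,-80],[54,372,-80],[54,372,-80]],"yaw":[-0.69,-0.69,-0.69,-0.69,-0.69],"gripper":[0,0,0,0,0]}'
```

```text
time_s: 1.65
ee_pos: [0.4939, -0.0589, 0.2707]
eef_rot: [-3.139, 0.0, 0.197]
force: [1.3, -0.5, 0.4]
grip_width: 0.0939
```

```bash
python3 -m creep '{"translation":[[27,189,-120],[27,189,-120],[27,189,-120],[27,189,-120],[27,189,-120]],"yaw":[-0.117,-0.117,-0.117,-0.117,-0.117],"gripper":[0,0,0,0,0]}'
python3 -m creep '{"translation":[[0,0,0],[0,0,0],[0,0,0],[0,0,0]],"yaw":[0,0,0,0],"gripper":[0,0,0,0]}'
python3 - <<'E'
from h import *
np.set_printoptions(precision=4,suppress=True)
c=cam('top');P=cloud(c);save(c,'t1.png')
o=ctrl.get_obs();print(o['ee_pos'],o['eef_rot'],o['moment'],o['force'])
c=cam('wrist'); save(c,'w1.png'); P=cloud(c)
hsv=cv2.cvtColor(c['pixels'],cv2.COLOR_RGB2HSV); H,S,V=[hsv[...,i].astype(int) for i in range(3)]
m=(H>=8)&(H<20)&(S>150)&(P[...,2]>.03)&(P[...,2]<.06)
N,L,st,ce=cv2.connectedComponentsWithStats(m.astype(np.uint8))
for i in range(1,N):
    if st[i,4]>60: print(st[i],P[L==i].mean(0))
m=(S<45)&(V>130)&(P[...,2]>.035)&(P[...,2]<.06)
N,L,st,ce=cv2.connectedComponentsWithStats(m.astype(np.uint8))
for i in range(1,N):
    if st[i,4]>200:
        q=P[L==i]; l=cv2.fitLine(q[:,:2].astype(np.float32),cv2.DIST_L2,0,.01,.01).ravel(); print(st[i],l,q.max(0),q.min(0),np.degrees(np.arctan(l[1]/l[0])))
E
```

```text
time_s: 2.07
ee_pos: [0.5183, 0.1133, 0.1603]
eef_rot: [-3.139, 0.0, 0.078]
force: [0.7, -0.5, 0.7]
grip_width: 0.0943
time_s: 2.4
ee_pos: [0.5187, 0.1117, 0.1613]
eef_rot: [-3.139, -0.001, 0.076]
force: [0.3, -0.3, 0.1]
grip_width: 0.0944
[0.5188 0.1118 0.1613] [-3.1394 -0.0012  0.0758] [-0.0166 -0.0552  0.0261] [ 0.7228 -0.2944  0.2764]
[ 38 105  18  20 216] [0.5951 0.3086 0.0477]
[ 70 113  19  18 271] [0.5918 0.2915 0.0387]
[285 113  12  17 166] [0.6033 0.1444 0.0456]
[320 114   5  17  68] [0.6046 0.1223 0.0403]
[290 338   8  14  80] [0.4353 0.1329 0.0457]
[  26  123   58  208 8747] [ 0.9854 -0.1702  0.5153  0.3134] [0.589  0.3435 0.0508] [0.4318 0.2913 0.035 ] -9.7981
[ 284  131   41  209 7973] [0.9977 0.0684 0.5253 0.1294] [0.5985 0.1488 0.0506] [0.441  0.1096 0.0351] 3.9232821
[627 260  13  34 210] [ 0.9857  0.1684  0.5112 -0.1208] [ 0.5228 -0.1136  0.0481] [ 0.4982 -0.1268  0.0392] 9.696332
```

View pics/w1.png

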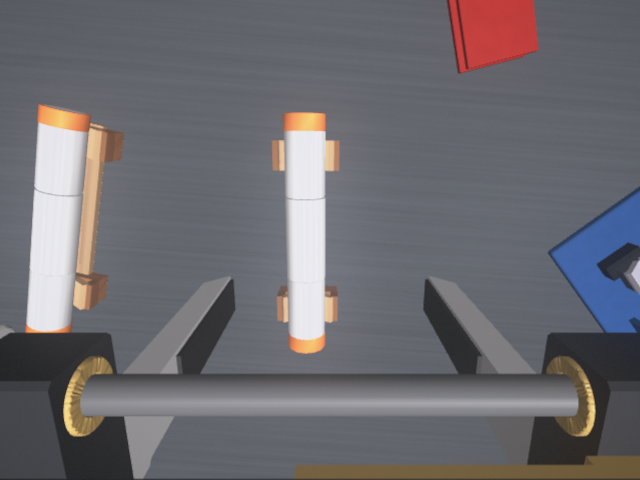

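The wrist view shows tube A upright at columns 285–325, rows 113–352, centred about 18 mm left of the jaws; tube B is at the left edge. Straight down next.

```bash
python3 -m creep '{"translation":[[1,18.5,-40],[1,18.5,-80],[1,18.5,-124],[1,18.5,-124],[1,18.5,-124]],"yaw":[0,0,0,0,0],"gripper":[0,0,0,0,0]}'
python3 -m creep '{"translation":[[0,0,0],[0,0,0],[0,0,0],[0,0,0],[0,0,0]],"yaw":[0,0,0,0,0],"gripper":[255,255,255,255,255]}' 60
```

```text
time_s: 2.92
ee_pos: [0.5192, 0.1297, 0.0368]
eef_rot: [-3.14, 0.002, 0.075]
force: [0.5, 0.2, 0.6]
grip_width: 0.0937
time_s: 3.33
ee_pos: [0.5197, 0.1298, 0.0379]
eef_rot: [-3.14, 0.0, 0.075]
force: [0.3, 0.7, -0.7]
grip_width: 0.064
```

```bash
for i in 1; do python3 -m creep '{"translation":[[0,0,0],[0,0,0],[0,0,0],[0,0,0],[0,0,0]],"yaw":[0,0,0,0,0],"gripper":[255,255,255,255,255]}' 60
python3 -m creep '{"translation":[[0,0,0],[0,0,0],[0,0,0],[0,0,0],[0,0,0]],"yaw":[0,0,0,0,0],"gripper":[255,255,255,255,255]}' 60; done
python3 -c "
from station import ctrl;o=ctrl.get_obs();print(o['moment'],o['force'])"
python3 -m creep '{"translation":[[0,0,15],[0,0,40],[0,0,40],[0,0,40],[0,0,40]],"yaw":[0,0,0,0,0],"gripper":[255,255,255,255,255]}'
python3 -m creep '{"translation":[[0,0,0],[0,0,0]],"yaw":[0,0],"gripper":[255,255]}'
python3 -c "
from station import ctrl;o=ctrl.get_obs();print(o['moment'],o['force'],o['eef_rot'])"
python3 -m creep '{"translation":[[0,0,0]],"yaw":[0],"gripper":[255]}'
python3 -c "
from station import ctrl;o=ctrl.get_obs();print(o['moment'],o['force'])"
```

```text
time_s: 3.75
ee_pos: [0.5197, 0.1298, 0.0379]
eef_rot: [-3.14, 0.0, 0.075]
force: [-0.4, 0.1, -1.0]
grip_width: 0.0308
time_s: 4.17
ee_pos: [0.5196, 0.1299, 0.0379]
eef_rot: [-3.139, 0.0, 0.075]
force: [-0.6, 3.9, 2.3]
grip_width: 0.0286
[ 0.71530286  0.1425141  -0.10739548] [-0.58487199  3.86188828  2.30052571]
time_s: 4.58
ee_pos: [0.519, 0.1296, 0.0766]
eef_rot: [-3.14, 0.002, 0.075]
force: [-0.4, -0.4, -5.3]
grip_width: 0.0285
time_s: 4.75
ee_pos: [0.5182, 0.1294, 0.0751]
eef_rot: [-3.14, 0.004, 0.075]
force: [0.5, 0.4, -5.1]
grip_width: 0.0286
[-0.00188509  0.17137544 -0.02265323] [ 0.48720239  0.42404286 -5.06905328] [-3.14002323  0.00443575  0.07496733]
time_s: 4.83
ee_pos: [0.5179, 0.1293, 0.0743]
eef_rot: [-3.14, 0.006, 0.075]
force: [-0.4, -0.0, -5.2]
grip_width: 0.0287
[0.01017577 0.11662128 0.01363817] [-0.43483839 -0.04344084 -5.15474364]
```

```bash
python3 -m creep '{"translation":[[1,0.5,-20],[1,0.5,-36],[1,0.5,-36],[1,0.5,-36],[1,0.5,-36]],"yaw":[0,0,0,0,0],"gripper":[255,255,255,255,255]}'
python3 -m creep '{"translation":[[0,0,0],[0,0,0],[0,0,0],[0,0,0],[0,0,0]],"yaw":[0,0,0,0,0],"gripper":[60,60,60,60,60]}'
python3 -m creep '{"translation":[[0,0,20],[0,0,50],[0,0,80],[0,0,80],[0,0,80]],"yaw":[0,0,0.124,0.248,0.372],"gripper":[60,60,60,60,60]}'
python3 -m creep '{"translation":[[0,0,0],[0,0,0],[0,0,0],[0,0,0],[0,0,0]],"yaw":[0.62,0.62,0.62,0.62,0.62],"gripper":[60,60,60,60,60]}'
python3 -m creep '{"translation":[[0,0,0],[0,0,0],[0,0,0],[0,0,0],[0,0,0]],"yaw":[0.62,0.62,0.62,0.62,0.62],"gripper":[60,60,60,60,60]}'
python3 -m creep '{"translation":[[0,0,0],[0,0,0],[0,0,0],[0,0,0],[0,0,0]],"yaw":[0.62,0.62,0.62,0.62,0.62],"gripper":[60,60,60,60,60]}'
python3 -m creep '{"translation":[[0,0,0],[0,0,0],[0,0,0],[0,0,0],[0,0,0]],"yaw":[0.62,0.62,0.62,0.62,0.62],"gripper":[60,60,60,60,60]}'
```

```text
time_s: 5.25
ee_pos: [0.5189, 0.1298, 0.0385]
eef_rot: [-3.14, 0.006, 0.075]
force: [0.5, 0.2, -3.5]
grip_width: 0.0292
time_s: 5.67
ee_pos: [0.5191, 0.1298, 0.0389]
eef_rot: [-3.14, 0.005, 0.075]
force: [-1.7, 0.8, 0.1]
grip_width: 0.0586
time_s: 6.08
ee_pos: [0.5199, 0.13, 0.1209]
eef_rot: [-3.141, 0.002, 0.453]
force: [-0.1, -0.1, -0.2]
grip_width: 0.0717
time_s: 6.5
ee_pos: [0.52, 0.1299, 0.121]
eef_rot: [-3.142, 0.001, 1.078]
force: [-0.4, 0.3, -0.3]
grip_width: 0.0723
time_s: 6.92
ee_pos: [0.5201, 0.1299, 0.1213]
eef_rot: [3.141, 0.001, 1.703]
force: [-0.4, 0.7, -0.1]
grip_width: 0.0721
time_s: 7.33
ee_pos: [0.5201, 0.1299, 0.1214]
eef_rot: [3.141, 0.002, 2.328]
force: [-0.7, 0.7, 0.1]
grip_width: 0.0718
time_s: 7.75
ee_pos: [0.5201, 0.1299, 0.1215]
eef_rot: [3.141, 0.002, 2.953]
force: [0.5, 0.2, -0.1]
grip_width: 0.0718
```

```bash
python3 -m creep '{"translation":[[0,0,0],[0,0,-20],[0,0,-50],[0,0,-84],[0,0,-84]],"yaw":[0.124,0.248,0.262,0.262,0.262],"gripper":[60,60,60,60,60]}'
python3 -m creep '{"translation":[[0,0,0],[0,0,0],[0,0,0],[0,0,0],[0,0,0]],"yaw":[0,0,0,0,0],"gripper":[255,255,255,255,255]}' 60
python3 -m creep '{"translation":[[0,0,0],[0,0,0],[0,0,0],[0,0,0],[0,0,0]],"yaw":[0,0,0,0,0],"gripper":[255,255,255,255,255]}'
python3 -m creep '{"translation":[[0,0,0],[0,0,30],[0,0,70],[0,0,110],[0,0,110]],"yaw":[0,0,0,0,0],"gripper":[255,255,255,255,255]}'
python3 -c "
from station import ctrl;o=ctrl.get_obs();print(o['moment'],o['force'],o['qpos'])"
```

```text
time_s: 8.17
ee_pos: [0.5172, 0.1294, 0.0324]
eef_rot: [-3.141, -0.006, -3.068]
force: [-0.4, 0.8, -1.2]
grip_width: 0.0719
time_s: 8.58
ee_pos: [0.5179, 0.1295, 0.0338]
eef_rot: [-3.141, -0.004, -3.068]
force: [0.6, -0.4, -0.1]
grip_width: 0.0422
time_s: 9.0
ee_pos: [0.5183, 0.1306, 0.0348]
eef_rot: [3.14, -0.002, -3.068]
force: [-3.0, 8.7, 6.8]
grip_width: 0.0287
time_s: 9.42
ee_pos: [0.5209, 0.131, 0.1521]
eef_rot: [3.139, 0.008, -3.068]
force: [0.2, 0.5, -2.8]
grip_width: 0.0284
[ 0.01748026 -0.107895   -0.07044913] [ 0.24462648  0.48546898 -2.79000147] [ 0.17745643  0.33812332  1.64719338  0.00174433  1.14817882 -1.46757459]
```

```bash
for i in 1 2 3; do python3 -m creep '{"translation":[[0,0,0],[0,0,0]],"yaw":[0,0],"gripper":[255,255]}' >/dev/null
python3 -c "
from station import ctrl;o=ctrl.get_obs();print(o['moment'],o['force'],o['eef_rot'],o['ee_pos'],o['tau'])"; done
python3 - <<'E'
from h import *
c=cam('scene'); save(c,'s2.png'); P=cloud(c)
np.set_printoptions(precision=4,suppress=True)
hsv=cv2.cvtColor(c['pixels'],cv2.COLOR_RGB2HSV); H,S,V=[hsv[...,i].astype(int) for i in range(3)]
m=(P[...,0]>.38)&(P[...,0]<.65)&(P[...,1]>.08)&(P[...,1]<.19)&(P[...,2]>.12)&(P[...,2]<.18)&(((H>=8)&(H<25)&(S>150))|((S<40)&(V>150)))
q=P[m]; print(len(q)); 
for a,b in((.40,.44),(.44,.46),(.46,.48),(.56,.58),(.58,.60),(.6,.63)):
    k=(q[:,0]>a)&(q[:,0]<b); 
    if k.sum()>5: print(a,k.sum(),np.percentile(q[k],95,0))
cv2.imwrite('pics/s2c.png',cv2.resize(c['pixels'][150:400,220:520,::-1],None,fx=2,fy=2))
E
```

```text
[0.04205549 0.02865304 0.001084  ] [ 0.81347471 -0.555319   -3.53428393] [ 3.13912012  0.00865217 -3.06806435] [0.52100094 0.13100919 0.15227407] [ 4.04248363e-02 -5.62396073e+01 -3.47699296e+01 -1.72526529e-02
  1.31539106e-01  8.30460194e-04]
[-0.01173136 -0.01240898 -0.00531757] [ 0.27630894 -0.00889588 -4.3858345 ] [ 3.1394756   0.0060051  -3.06812525] [0.5203568  0.1308249  0.15075572] [ 9.68595967e-03 -5.61181462e+01 -3.49264026e+01 -1.65103585e-02
 -9.53608355e-02 -1.35762897e-05]
[ 0.07865691  0.03472334 -0.01965165] [-0.1079127   0.43889753 -4.03505333] [ 3.13969157  0.00376714 -3.06814216] [0.51986568 0.13073111 0.14955332] [-2.18626883e-03 -5.57497716e+01 -3.47998846e+01 -1.55192614e-02
 -1.02783947e-01 -1.75177261e-04]
1008
0.56 143 [0.5789 0.1464 0.164 ]
0.58 127 [0.5976 0.1475 0.1635]
0.6 165 [0.6111 0.1491 0.1634]
```

View pics/s2c.png

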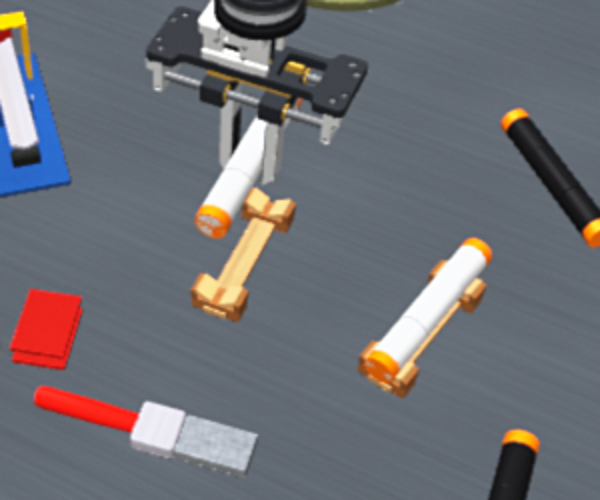

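```bash
cat > rd.py <<'E'
from station import ctrl
import numpy as np
np.set_printoptions(precision=3,suppress=True)
M=[]
for i in range(14):
    ctrl.camera('top'); o=ctrl.get_obs(); M.append([*o['moment'],*o['force'],o['time_s'],o['ee_pos'][2],o['eef_rot'][1],*o['tau'][[1,2,4]]])
M=np.array(M); print(M); print(M.mean(0),M.std(0)/14**.5)
E
python3 rd.py
```

```text
[[  0.068   0.008   0.045   0.47   -0.869  -4.488  10.017   0.15    0.005
  -55.121 -34.345  -0.069]
 [  0.047  -0.085   0.003   0.461   0.428  -4.031  10.067   0.15    0.005
  -55.123 -34.39   -0.071]
 [  0.028  -0.021   0.043  -0.086  -0.561  -4.747  10.117   0.151   0.006
  -55.153 -34.443  -0.073]
 [  0.023  -0.017  -0.061  -0.858  -0.333  -4.303  10.167   0.151   0.006
  -55.191 -34.484  -0.074]
 [  0.04    0.034  -0.047   0.789  -0.953  -4.425  10.217   0.151   0.006
  -55.226 -34.515  -0.075]
 [  0.051  -0.051  -0.031  -0.219   0.245  -3.859  10.267   0.151   0.006
  -55.257 -34.537  -0.075]
 [  0.061  -0.019  -0.04   -0.561   0.149  -3.742  10.317   0.151   0.006
  -55.283 -34.551  -0.075]
 [  0.032   0.022  -0.024  -0.948  -0.123  -3.775  10.367   0.151   0.006
  -55.304 -34.56   -0.075]
 [  0.003   0.027   0.015   0.998   0.434  -3.69   10.417   0.151   0.006
  -55.321 -34.567  -0.075]
 [  0.035   0.031  -0.012   0.327  -0.546  -4.36   10.467   0.151   0.006
  -55.335 -34.57   -0.075]
 [  0.058  -0.023   0.017  -0.089  -0.806  -4.857  10.517   0.151   0.006
  -55.342 -34.573  -0.075]
 [  0.064  -0.016  -0.031  -0.131  -1.003  -4.311  10.567   0.151   0.006
  -55.349 -34.573  -0.075]
 [  0.022   0.019   0.042  -0.382   0.735  -4.28   10.617   0.151   0.006
  -55.352 -34.574  -0.075]
 [  0.019   0.019   0.023  -0.307  -0.077  -4.309  10.667   0.151   0.006
  -55.354 -34.573  -0.075]]
[  0.039  -0.005  -0.004  -0.038  -0.234  -4.227  10.342   0.151   0.006
 -55.265 -34.518  -0.074] [0.005 0.009 0.009 0.15  0.148 0.094 0.054 0.    0.    0.022 0.019 0.   ]
```

```bash
python3 -m creep '{"translation":[[54,-357,0],[54,-357,0],[54,-357,0],[54,-357,0],[54,-357,0]],"yaw":[-0.62,-0.62,-0.62,-0.62,-0.62],"gripper":[255,255,255,255,255]}'
python3 -m creep '{"translation":[[26,-170,0],[26,-170,0],[26,-170,0],[26,-170,0],[26,-170,0]],"yaw":[-0.62,-0.62,-0.62,-0.62,-0.62],"gripper":[255,255,255,255,255]}'
python3 -m creep '{"translation":[[0,0,0],[0,0,0],[0,0,0],[0,0,0],[0,0,0]],"yaw":[-0.62,-0.62,-0.62,-0.62,-0.62],"gripper":[255,255,255,255,255]}'
```

```text
time_s: 11.08
ee_pos: [0.5515, -0.0771, 0.1509]
eef_rot: [3.139, 0.006, 2.589]
force: [1.2, 0.2, -5.0]
grip_width: 0.0284
time_s: 11.5
ee_pos: [0.5772, -0.253, 0.1506]
eef_rot: [3.139, 0.008, 1.96]
force: [0.0, -0.0, -4.6]
grip_width: 0.0287
time_s: 11.92
ee_pos: [0.5772, -0.2531, 0.1504]
eef_rot: [3.14, 0.008, 1.339]
force: [-0.2, -0.6, -5.3]
grip_width: 0.0285
```

```bash
python3 -m creep '{"translation":[[-3,27,0],[-3,27,0],[-3,27,0],[-3,27,0],[-3,27,0]],"yaw":[-0.574,-0.574,-0.574,-0.574,-0.574],"gripper":[255,255,255,255,255]}'
python3 -m creep '{"translation":[[0,0,0],[0,0,0],[0,0,0]],"yaw":[0,0,0],"gripper":[255,255,255]}'
python3 rd.py | tail -3
```

```text
time_s: 12.33
ee_pos: [0.5742, -0.2259, 0.1504]
eef_rot: [3.14, 0.007, 0.758]
force: [0.5, -0.1, -4.9]
grip_width: 0.0289
time_s: 12.58
ee_pos: [0.5743, -0.2259, 0.1503]
eef_rot: [3.14, 0.007, 0.761]
force: [0.3, 0.4, -5.1]
grip_width: 0.0285
  -66.478 -35.81    0.039]]
[  0.076  -0.121   0.002   0.055  -0.035  -4.53   12.958   0.15    0.007
 -66.474 -35.808   0.038] [0.009 0.008 0.008 0.123 0.143 0.139 0.054 0.    0.    0.001 0.    0.   ]
```

Moment (+0.08, −0.12) matches the heavy end leading towards the stop. Lower.

```bash
python3 -m creep '{"translation":[[0,0,-35],[0,0,-70],[0,0,-86],[0,0,-86],[0,0,-86]],"yaw":[0,0,0,0,0],"gripper":[255,255,255,255,255]}'
python3 -m creep '{"translation":[[0,0,-3],[0,0,-5],[0,0,-5]],"yaw":[0.004,0.004,0.004],"gripper":[255,255,255]}'
python3 - <<'E'
from h import *
c=cam('wrist'); save(c,'w3.png'); c=cam('scene'); save(c,'s3.png')
a=cv2.imread('pics/s3.png')[120:300,100:340]; b=cv2.imread('pics/w3.png')
cv2.imwrite('pics/c3.png',np.hstack([cv2.resize(a,(400,300)),cv2.resize(b,(400,300))]))
E
```

```text
time_s: 13.7
ee_pos: [0.574, -0.226, 0.0635]
eef_rot: [3.141, 0.008, 0.758]
force: [0.1, 0.5, -3.7]
grip_width: 0.0287
time_s: 13.95
ee_pos: [0.5743, -0.226, 0.0591]
eef_rot: [3.14, 0.008, 0.762]
force: [-0.4, 0.5, -0.9]
grip_width: 0.0287
```

View pics/c3.png

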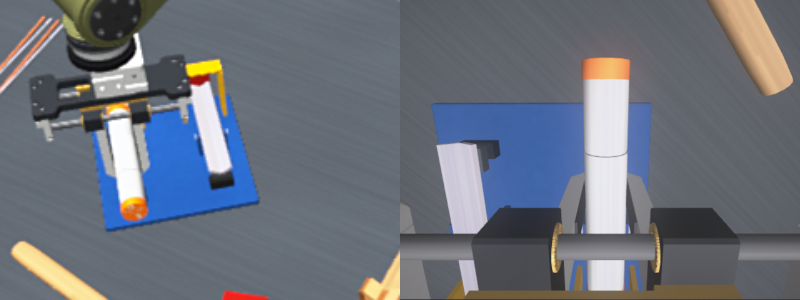

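The tube sits over the far trough with its front end behind the guard, and the cradle force has dropped to ~1 N, so it rests on the V. Slide forward.

```bash
python3 -m creep '{"translation":[[-7,-7,0],[-14,-13.5,0],[-21,-20,0],[-27,-26,0],[-27,-26,0]],"yaw":[0,0,0,0,0],"gripper":[255,255,255,255,255]}'
python3 -m creep '{"translation":[[-2,-2,0],[-4,-4,0],[-5.5,-5.5,0],[-5.5,-5.5,0]],"yaw":[0,0,0,0],"gripper":[255,255,255,255]}'
```

```text
time_s: 14.47
ee_pos: [0.5464, -0.2533, 0.0611]
eef_rot: [3.139, 0.007, 0.761]
force: [-8.9, 2.4, 16.7]
grip_width: 0.0288
time_s: 14.8
ee_pos: [0.5411, -0.2582, 0.0613]
eef_rot: [3.139, 0.005, 0.76]
force: [4.2, 10.9, 1.4]
grip_width: 0.0289
```

```bash
python3 -m creep '{"translation":[[-1.5,-1.5,0],[-1.5,-1.5,0],[-1.5,-1.5,0]],"yaw":[0,0,0],"gripper":[255,255,255]}'
python3 rd.py | tail -2
```

```text
time_s: 15.05
ee_pos: [0.54, -0.259, 0.0614]
eef_rot: [3.139, 0.002, 0.76]
force: [7.8, 9.5, -2.5]
grip_width: 0.0288
[  2.2    -1.674   0.062   7.527  10.256  -2.557  15.425   0.061   0.003
 -64.776 -30.366   0.488] [0.009 0.008 0.006 0.123 0.212 0.093 0.054 0.    0.    0.004 0.001 0.   ]
```

```bash
python3 -m creep '{"translation":[[0,0,0],[0,0,0],[0,0,0],[0,0,0],[0,0,0]],"yaw":[0,0,0,0,0],"gripper":[90,90,90,90,90]}'
python3 -m creep '{"translation":[[0,0,0],[0,0,0],[0,0,0],[0,0,40],[0,0,80]],"yaw":[0,0,0,0,0],"gripper":[90,90,90,90,90]}'
python3 -m creep '{"translation":[[0,0,40],[0,0,80],[0,0,120],[0,0,120],[0,0,120]],"yaw":[0,0,0,0,0],"gripper":[90,90,90,90,90]}'
cat > chk.py <<'E'
from h import *
import sys
np.set_printoptions(precision=4,suppress=True)
c=cam('wrist'); save(c,sys.argv[1]); P=cloud(c)
hsv=cv2.cvtColor(c['pixels'],cv2.COLOR_RGB2HSV); H,S,V=[hsv[...,i].astype(int) for i in range(3)]
hm=np.array([[.542,-.257],[.466,-.178]]); d=np.array([-.7206,-.6934]); n=np.array([-d[1],d[0]])
for k,h in enumerate(hm):
    a=(P[...,:2]-h)@d; b=(P[...,:2]-h)@n
    m=(abs(b)<.011)&(a>-.15)&(a<.1)&(P[...,2]>.055)&(P[...,2]<.1)&(H<60*1)&(c['depth']>0)
    m&=(((H>=6)&(H<21)&(S>150))|((S<60)&(V>120)))
    if m.sum()<100: print(k,'none'); continue
    o=m&(H>=6)&(H<21)&(S>150)
    print(k,m.sum(),'rear end',np.percentile(a[m],[1,99]),'orange',np.percentile(a[o],[1,99]) if o.any() else 0)
    for lo in(-.1,-.06,-.02,.02,.05):
        s=m&(a>lo)&(a<lo+.02)
        if s.sum()>20: print('  a',lo+.01,'topz',np.percentile(P[s][:,2],90),'b',b[s].mean())
E
python3 chk.py w4.png
```

```text
time_s: 16.17
ee_pos: [0.5398, -0.2593, 0.0614]
eef_rot: [3.139, 0.003, 0.76]
force: [0.4, -0.2, 0.9]
grip_width: 0.0584
time_s: 16.58
ee_pos: [0.5388, -0.2588, 0.1405]
eef_rot: [-3.14, 0.004, 0.76]
force: [1.2, -1.8, 0.7]
grip_width: 0.0609
time_s: 17.0
ee_pos: [0.5393, -0.2591, 0.2627]
eef_rot: [3.139, 0.003, 0.76]
force: [0.5, -0.0, -1.3]
grip_width: 0.0609
0 108 rear end [-0.0869  0.0681] orange 0
  a 0.060000000000000005 topz 0.08683015938295394 b -0.0007509233045644324
1 none
```

View pics/w4.png

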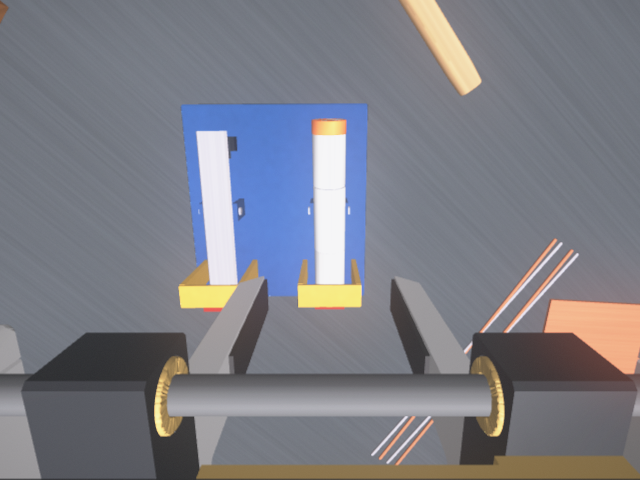

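The far tube lies under its guard (rows 120–285, column ~330), straight. My mask was too strict; fix it and recheck the tilt.

```bash
sed -i 's/&(H<60\*1)//; s/(P\[...,2\]>.055)/(P[...,2]>.045)/' chk.py; python3 chk.py w5.png
```

```text
0 3607 rear end [-0.0731  0.0656] orange 0
  a -0.049999999999999996 topz 0.07940279328928836 b -8.23953860836634e-05
  a -0.01 topz 0.07464644261517592 b 0.00011767409776762102
  a 0.03 topz 0.06978453024246069 b 0.0002781359799330567
  a 0.060000000000000005 topz 0.06621040160487934 b 2.9509272689733493e-05
1 788 rear end [-0.0776  0.0718] orange [0.0908 0.0908]
  a -0.049999999999999996 topz 0.0470008506279572 b -0.0015800908004329776
  a -0.01 topz 0.04680383113411102 b -0.000977500132615137
  a 0.03 topz 0.04675148243457407 b -0.001182470583137422
  a 0.060000000000000005 topz 0.06277056752852553 b 0.00017515097279092735
```

```bash
python3 -m creep '{"translation":[[-28,578,-60],[-28,578,-60],[-28,578,-60],[-28,578,-60],[-28,578,-60]],"yaw":[-0.62,-0.62,-0.62,-0.62,-0.62],"gripper":[60,60,60,60,60]}'
python3 -m creep '{"translation":[[-18,380,-60],[-18,380,-60],[-18,380,-60],[-18,380,-60],[-18,380,-60]],"yaw":[-0.3,-0.3,-0.3,-0.3,-0.3],"gripper":[60,60,60,60,60]}'
python3 -m creep '{"translation":[[-8,180,-20],[-8,180,-20],[-8,180,-20],[-8,180,-20],[-8,180,-20]],"yaw":[0,0,0,0,0],"gripper":[60,60,60,60,60]}'
```

```text
time_s: 17.52
ee_pos: [0.5285, -0.0599, 0.2378]
eef_rot: [-3.137, 0.007, 0.159]
force: [0.8, 0.2, -0.3]
grip_width: 0.0718
time_s: 17.93
ee_pos: [0.5187, 0.1383, 0.2057]
eef_rot: [-3.138, 0.01, -0.142]
force: [0.7, 0.1, -0.6]
grip_width: 0.0718
time_s: 18.35
ee_pos: [0.5087, 0.3222, 0.1829]
eef_rot: [-3.14, 0.013, -0.139]
force: [0.2, -0.0, 0.7]
grip_width: 0.072
```

```bash
python3 -m creep '{"translation":[[2,-3,-20],[2,-3,-20],[2,-3,-20],[2,-3,-20]],"yaw":[-0.029,-0.029,-0.029,-0.029],"gripper":[60,60,60,60]}'
python3 rd.py | tail -2
python3 - <<'E'
from h import *
np.set_printoptions(precision=4,suppress=True)
c=cam('wrist'); P=cloud(c); save(c,'w6.png')
hsv=cv2.cvtColor(c['pixels'],cv2.COLOR_RGB2HSV); H,S,V=[hsv[...,i].astype(int) for i in range(3)]
R=(P[...,1]>.27)&(P[...,1]<.37)&(P[...,0]>.38)&(P[...,0]<.65)&(P[...,2]>.044)&(P[...,2]<.06)
w=R&(S<60)&(V>120); o=R&(H>=6)&(H<21)&(S>150)
q=P[w]; l=cv2.fitLine(q[:,:2].astype(np.float32),cv2.DIST_L2,0,.01,.01).ravel(); print(l,np.degrees(np.arctan(l[1]/l[0])))
d=l[:2]*np.sign(l[0]); e=(P[...,:2]-l[2:])@d
print('white',np.percentile(e[w],[.5,99.5]),'orange',np.percentile(e[o],[1,99]),l[2:]+d*np.percentile(e[w],[.5,99.5]).mean())
E
```

```text
time_s: 18.68
ee_pos: [0.5109, 0.3186, 0.1629]
eef_rot: [-3.14, 0.014, -0.168]
force: [0.1, 0.2, 0.1]
grip_width: 0.0718
[  0.029   0.011  -0.014   0.288  -0.056   0.108  19.058   0.163   0.013
 -61.63  -34.154  -0.04 ] [0.008 0.006 0.008 0.153 0.112 0.127 0.054 0.    0.    0.118 0.054 0.001]
[ 0.9856 -0.1689  0.5163  0.3183] -9.721877Traceback (most recent call last):
  File "<stdin>", line 9, in <module>
    return _quantile_unchecked(
        a, q, axis, out, overwrite_input, method, keepdims, weights)
    return _ureduce(a,
                    func=_quantile_ureduce_func,
    ...<5 lines>...
                    overwrite_input=overwrite_input,
                    method=method)
    r = func(a, **kwargs)
    result = _quantile(arr,
                       quantiles=q,
    ...<2 lines>...
                       out=out,
                       weights=wgt)
    slices_having_nans = np.isnan(arr[-1, ...])
                                  ~~~^^^^^^^^^
IndexError: index -1 is out of bounds for axis 0 with size 0
```

```bash
python3 -m creep '{"translation":[[0,0.6,-40],[0,0.6,-80],[0,0.6,-115],[0,0.6,-127],[0,0.6,-127]],"yaw":[-0.002,-0.002,-0.002,-0.002,-0.002],"gripper":[60,60,60,60,60]}'
python3 -m creep '{"translation":[[0,0,0],[0,0,0],[0,0,0],[0,0,0],[0,0,0]],"yaw":[0,0,0,0,0],"gripper":[255,255,255,255,255]}' 60
python3 -m creep '{"translation":[[0,0,0],[0,0,0],[0,0,0],[0,0,0],[0,0,0]],"yaw":[0,0,0,0,0],"gripper":[255,255,255,255,255]}'
python3 -m creep '{"translation":[[0,0,20],[0,0,40],[0,0,40],[0,0,40],[0,0,40]],"yaw":[0,0,0,0,0],"gripper":[255,255,255,255,255]}'
python3 -m creep '{"translation":[[0,0,0],[0,0,0]],"yaw":[0,0],"gripper":[255,255]}'
python3 rd.py | tail -2
```

```text
time_s: 19.85
ee_pos: [0.5095, 0.3192, 0.0332]
eef_rot: [3.14, 0.017, -0.17]
force: [-0.4, 0.5, 0.5]
grip_width: 0.0714
time_s: 20.27
ee_pos: [0.5099, 0.3194, 0.0344]
eef_rot: [3.141, 0.016, -0.17]
force: [0.7, 0.4, 0.2]
grip_width: 0.0417
time_s: 20.68
ee_pos: [0.5103, 0.3196, 0.035]
eef_rot: [-3.141, 0.015, -0.17]
force: [-1.0, 0.8, 5.7]
grip_width: 0.0289
time_s: 21.1
ee_pos: [0.5095, 0.3192, 0.0734]
eef_rot: [3.14, 0.017, -0.17]
force: [0.5, 0.1, -5.8]
grip_width: 0.0289
time_s: 21.27
ee_pos: [0.5088, 0.3188, 0.0717]
eef_rot: [3.139, 0.019, -0.17]
force: [-0.2, 0.0, -5.1]
grip_width: 0.0287
[  0.055   0.137  -0.007   0.018  -0.119  -5.099  21.642   0.073   0.017
 -67.045 -32.932  -0.135] [0.009 0.009 0.01  0.161 0.113 0.111 0.054 0.    0.    0.027 0.026 0.001]
```

Heavy end again at +x (My +0.13 above the empty reading), so set down, turn half a turn and regrasp.

```bash
python3 -m creep '{"translation":[[1,0.5,-20],[1,0.5,-37],[1,0.5,-37],[1,0.5,-37],[1,0.5,-37]],"yaw":[0,0,0,0,0],"gripper":[255,255,255,255,255]}'
python3 -m creep '{"translation":[[0,0,0],[0,0,0],[0,0,0],[0,0,0],[0,0,0]],"yaw":[0,0,0,0,0],"gripper":[60,60,60,60,60]}'
python3 -m creep '{"translation":[[0,0,20],[0,0,50],[0,0,80],[0,0,80],[0,0,80]],"yaw":[0,0,0.124,0.248,0.372],"gripper":[60,60,60,60,60]}'
python3 -m creep '{"translation":[[0,0,0],[0,0,0],[0,0,0],[0,0,0],[0,0,0]],"yaw":[0.62,0.62,0.62,0.62,0.62],"gripper":[60,60,60,60,60]}'
python3 -m creep '{"translation":[[0,0,0],[0,0,0],[0,0,0],[0,0,0],[0,0,0]],"yaw":[0.62,0.62,0.62,0.62,0.62],"gripper":[60,60,60,60,60]}'
python3 -m creep '{"translation":[[0,0,0],[0,0,0],[0,0,0],[0,0,0],[0,0,0]],"yaw":[0.62,0.62,0.62,0.62,0.62],"gripper":[60,60,60,60,60]}'
python3 -m creep '{"translation":[[0,0,0],[0,0,0],[0,0,0],[0,0,0],[0,0,0]],"yaw":[0.62,0.62,0.62,0.62,0.62],"gripper":[60,60,60,60,60]}'
```

```text
time_s: 22.38
ee_pos: [0.5108, 0.3199, 0.0372]
eef_rot: [3.141, 0.016, -0.17]
force: [0.6, -0.1, -4.4]
grip_width: 0.0288
time_s: 22.8
ee_pos: [0.511, 0.32, 0.0376]
eef_rot: [3.141, 0.016, -0.17]
force: [-0.6, 0.1, 0.3]
grip_width: 0.0587
time_s: 23.22
ee_pos: [0.5118, 0.3205, 0.1199]
eef_rot: [-3.141, 0.012, 0.208]
force: [-0.4, -0.2, -0.9]
grip_width: 0.0718
time_s: 23.63
ee_pos: [0.5118, 0.3205, 0.1201]
eef_rot: [-3.141, 0.012, 0.833]
force: [0.7, 0.6, -0.0]
grip_width: 0.0719
time_s: 24.05
ee_pos: [0.5118, 0.3205, 0.1202]
eef_rot: [-3.141, 0.012, 1.458]
force: [0.0, 0.3, 0.7]
grip_width: 0.0719
time_s: 24.47
ee_pos: [0.5119, 0.3205, 0.1204]
eef_rot: [-3.141, 0.012, 2.083]
force: [0.9, -0.6, 0.5]
grip_width: 0.0721
time_s: 24.88
ee_pos: [0.5119, 0.3206, 0.1206]
eef_rot: [-3.141, 0.012, 2.708]
force: [-0.4, 0.2, -0.2]
grip_width: 0.0717
```

```bash
python3 -m creep '{"translation":[[0,-1,0],[0,-1,-20],[0,-1,-50],[0,-1,-83],[0,-1,-83]],"yaw":[0.124,0.248,0.264,0.264,0.264],"gripper":[60,60,60,60,60]}'
python3 -m creep '{"translation":[[0,0,0],[0,0,0],[0,0,0],[0,0,0],[0,0,0]],"yaw":[0,0,0,0,0],"gripper":[255,255,255,255,255]}' 60
python3 -m creep '{"translation":[[0,0,0],[0,0,0],[0,0,0],[0,0,0],[0,0,0]],"yaw":[0,0,0,0,0],"gripper":[255,255,255,255,255]}'
python3 -m creep '{"translation":[[0,0,0],[0,0,30],[0,0,70],[0,0,110],[0,0,125]],"yaw":[0,0,0,0,0],"gripper":[255,255,255,255,255]}'
```

```text
time_s: 25.3
ee_pos: [0.5093, 0.3181, 0.032]
eef_rot: [-3.136, 0.005, 2.972]
force: [-1.4, -0.7, -0.6]
grip_width: 0.0719
time_s: 25.72
ee_pos: [0.5099, 0.3184, 0.0334]
eef_rot: [-3.137, 0.007, 2.972]
force: [-0.3, -0.2, 0.0]
grip_width: 0.042
time_s: 26.13
ee_pos: [0.5104, 0.3191, 0.0344]
eef_rot: [-3.139, 0.008, 2.972]
force: [-0.1, 2.5, 7.1]
grip_width: 0.0288
time_s: 26.55
ee_pos: [0.5113, 0.3195, 0.1644]
eef_rot: [3.141, 0.012, 2.972]
force: [0.9, 0.0, -4.7]
grip_width: 0.0288
```

```bash
python3 -m creep '{"translation":[[-13,-466,-10],[-13,-466,-10],[-13,-466,-10],[-13,-466,-10],[-13,-466,-10]],"yaw":[-0.62,-0.62,-0.62,-0.62,-0.62],"gripper":[255,255,255,255,255]}'
python3 -m creep '{"translation":[[-8,-265,0],[-8,-265,0],[-8,-265,0],[-8,-265,0],[-8,-265,0]],"yaw":[-0.62,-0.62,-0.62,-0.62,-0.62],"gripper":[255,255,255,255,255]}'
python3 -m creep '{"translation":[[-2,-60,0],[-2,-60,0],[-2,-60,0],[-2,-60,0],[-2,-60,0]],"yaw":[-0.62,-0.62,-0.62,-0.62,-0.62],"gripper":[255,255,255,255,255]}'
```

```text
time_s: 26.97
ee_pos: [0.5038, 0.1089, 0.1564]
eef_rot: [-3.14, 0.011, 2.346]
force: [1.7, 0.0, -4.6]
grip_width: 0.0284
time_s: 27.38
ee_pos: [0.4968, -0.0993, 0.156]
eef_rot: [-3.139, 0.011, 1.721]
force: [1.4, 0.0, -4.5]
grip_width: 0.0289
time_s: 27.8
ee_pos: [0.494, -0.1598, 0.1551]
eef_rot: [-3.137, 0.011, 1.095]
force: [-0.3, 0.7, -4.8]
grip_width: 0.0289
```

```bash
python3 -m creep '{"translation":[[4.5,13,0],[4.5,13,0],[4.5,13,0],[4.5,13,0],[4.5,13,0]],"yaw":[-0.333,-0.333,-0.333,-0.333,-0.333],"gripper":[255,255,255,255,255]}'
python3 -m creep '{"translation":[[0,0,0],[0,0,0],[0,0,0]],"yaw":[0,0,0],"gripper":[255,255,255]}'
python3 rd.py | tail -2
```

```text
time_s: 28.22
ee_pos: [0.4981, -0.1467, 0.1546]
eef_rot: [-3.136, 0.011, 0.765]
force: [-1.0, 0.6, -5.4]
grip_width: 0.0287
time_s: 28.47
ee_pos: [0.498, -0.1468, 0.1545]
eef_rot: [-3.135, 0.012, 0.766]
force: [0.5, 0.3, -5.7]
grip_width: 0.0287
[  0.086  -0.166  -0.002  -0.219   0.148  -4.938  28.842   0.155   0.012
 -53.527 -34.56    0.094] [0.008 0.007 0.008 0.167 0.109 0.14  0.054 0.    0.    0.007 0.006 0.   ]
```

```bash
python3 -m creep '{"translation":[[0,0,-35],[0,0,-70],[0,0,-90],[0,0,-90],[0,0,-90]],"yaw":[-0.003,-0.003,-0.003,-0.003,-0.003],"gripper":[255,255,255,255,255]}'
python3 -m creep '{"translation":[[0,0,-3],[0,0,-5],[0,0,-5]],"yaw":[0,0,0],"gripper":[255,255,255]}'
```

```text
time_s: 29.58
ee_pos: [0.4978, -0.1468, 0.0635]
eef_rot: [-3.134, 0.012, 0.762]
force: [0.4, -0.5, -4.7]
grip_width: 0.0284
time_s: 29.83
ee_pos: [0.498, -0.1467, 0.0587]
eef_rot: [-3.135, 0.012, 0.762]
force: [-0.9, 0.2, -3.0]
grip_width: 0.0286
```

```bash
python3 -m creep '{"translation":[[-7,-7,0],[-14,-13.5,0],[-21,-20,0],[-27,-26,0],[-27,-26,0]],"yaw":[0,0,0,0,0],"gripper":[255,255,255,255,255]}'
python3 -m creep '{"translation":[[-2,-2,0],[-4,-4,0],[-5.5,-5.5,0],[-5.5,-5.5,0]],"yaw":[0,0,0,0],"gripper":[255,255,255,255]}'
python3 rd.py | tail -2
```

```text
time_s: 30.25
ee_pos: [0.4705, -0.1741, 0.0609]
eef_rot: [-3.136, 0.011, 0.761]
force: [-12.3, 1.3, 24.9]
grip_width: 0.0286
time_s: 30.58
ee_pos: [0.4649, -0.1792, 0.0614]
eef_rot: [-3.136, 0.009, 0.76]
force: [2.1, 12.1, 0.7]
grip_width: 0.029
[  2.276  -0.699  -0.156   2.537  11.015   1.389  30.958   0.061   0.01
 -50.939 -28.742  -0.524] [0.01  0.012 0.005 0.133 0.137 0.102 0.054 0.    0.    0.015 0.005 0.001]
```

```bash
python3 -m creep '{"translation":[[-1.5,-1.2,0],[-1.5,-1.2,0],[-1.5,-1.2,0]],"yaw":[0,0,0],"gripper":[255,255,255]}'
python3 -m creep '{"translation":[[0,0,0],[0,0,0],[0,0,0],[0,0,0],[0,0,0]],"yaw":[0,0,0,0,0],"gripper":[90,90,90,90,90]}'
python3 -m creep '{"translation":[[0,0,0],[0,0,0],[0,0,0],[0,0,40],[0,0,80]],"yaw":[0,0,0,0,0],"gripper":[90,90,90,90,90]}'
python3 -m creep '{"translation":[[20,20,40],[20,20,80],[50,0,120],[50,0,120],[50,0,120]],"yaw":[0,0,0,0,0],"gripper":[90,90,90,90,90]}'
sed -i 's/abs(b)<.011/abs(b)<.014/' chk.py
python3 chk.py w7.png
python3 - <<'E'
from h import *
s=cam('scene');save(s,'s7.png');a=s['pixels'][130:290,110:310,::-1]; b=cv2.imread('pics/w7.png')
cv2.imwrite('pics/c7.png',np.hstack([cv2.resize(a,(400,320)),cv2.resize(b,(400,320))]))
E
```

```text
time_s: 31.53
ee_pos: [0.4639, -0.1799, 0.0619]
eef_rot: [-3.137, 0.007, 0.76]
force: [9.2, 12.4, -5.3]
grip_width: 0.029
time_s: 31.95
ee_pos: [0.4638, -0.1802, 0.062]
eef_rot: [-3.138, 0.007, 0.759]
force: [0.5, 0.1, -0.2]
grip_width: 0.0586
time_s: 32.37
ee_pos: [0.4627, -0.1797, 0.1415]
eef_rot: [-3.133, 0.008, 0.759]
force: [1.1, -0.8, 0.7]
grip_width: 0.0611
time_s: 32.78
ee_pos: [0.5144, -0.1806, 0.2643]
eef_rot: [-3.138, 0.007, 0.759]
force: [-0.2, -0.4, -1.0]
grip_width: 0.0607
0 3432 rear end [-0.0878  0.0618] orange 0
  a -0.09000000000000001 topz 0.07781909004341586 b 0.0009312978728959264
  a -0.049999999999999996 topz 0.07906796864144028 b -0.00215221160082186
  a -0.01 topz 0.07439187081732596 b -0.0020021955857063467
  a 0.03 topz 0.07009202974796269 b -0.0009818778149360927
  a 0.060000000000000005 topz 0.05744308040669427 b -0.013229649616833112
1 4202 rear end [-0.0731  0.0686] orange 0
  a -0.049999999999999996 topz 0.07932265857607634 b 0.0007403694243398247
  a -0.01 topz 0.07444483270632274 b 0.000730207905822114
  a 0.03 topz 0.06949806468690839 b 0.0007516292076902536
  a 0.060000000000000005 topz 0.06614327453790758 b 0.0007087901935465411
```

View pics/c7.png

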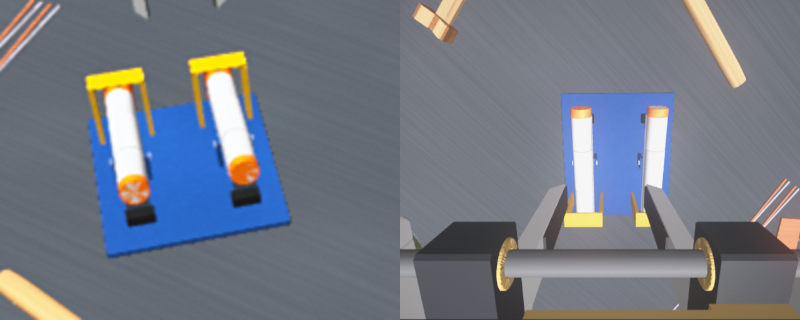

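```bash
python3 - <<'E'
from h import *
np.set_printoptions(precision=4,suppress=True)
d=np.array([-.7206,-.6934]); n=np.array([-d[1],d[0]])
for name in('wrist','top'):
    c=cam(name); P=cloud(c)
    hsv=cv2.cvtColor(c['pixels'],cv2.COLOR_RGB2HSV); H,S,V=[hsv[...,i].astype(int) for i in range(3)]
    for h in([.542,-.257],[.466,-.178]):
        a=(P[...,:2]-h)@d; b=(P[...,:2]-h)@n
        m=(H>3)&(H<22)&(S>120)&(abs(b)<.02)&(a<-.03)&(a>-.15)&(P[...,2]>.02)
        # ray onto tilted tube-top height near the rear
        v,u=np.where(m); q=np.array([onplane(c,x,y,.083) for x,y in zip(u,v)])
        if len(q): aa=(q[:,:2]-h)@d; print(name,h,len(q),'orange along',np.percentile(aa,[2,50,98]),'across',((q[:,:2]-h)@n).mean(),'z',np.percentile(P[m][:,2],[5,50,95]))
E
```

```text
wrist [0.542, -0.257] 219 orange along [-0.0863 -0.0813 -0.0754] across -0.004690291814925021 z [0.0734 0.0783 0.0825]
wrist [0.466, -0.178] 402 orange along [-0.0886 -0.0802  0.1885] across -0.03937329435548501 z [0.0687 0.0799 0.3583]
top [0.542, -0.257] 48 orange along [-0.0888 -0.0835 -0.0782] across -0.002515794445126902 z [0.0674 0.0795 0.0849]
top [0.466, -0.178] 47 orange along [-0.088  -0.0828 -0.077 ] across 0.0017051891050536838 z [0.0689 0.0807 0.0883]
```

```bash
python3 -c "
from station import ctrl;print(ctrl.hand_in())"
```

```text
the job is handed in; nothing more can be done
None
```

Both tubes are in the blue rack with their heavy ends at the red stops, both troughs have tipped, and I handed the job in at about 33 s. No verdict came back.

**Finding the heavy ends:** I lifted each tube and read the wrist moment. Both had the heavy end on the side away from the robot. I set each one back on its cradle, turned the gripper half a turn and gripped it again so that end would lead. I then slid each tube under its guard until it pressed on the stop, let go and lifted clear.

**Last checks:**
- **Tilt:** the tops of both tubes slope about 0.12 rad down towards the stop with nothing holding them.
- **Along the groove:** the rear ends read about 88 mm behind my estimated home points, as expected for tubes touching the stop.
- **Across the groove:** both tubes read within about 2.5 mm of the centre line, except for one wrist-camera reading of the far tube's rear band (about 5 mm), where a finger partly blocked the view. An earlier unobstructed view put that tube within 0.3 mm.
- **Brush, hammer and magnet:** the arm never came near them. I did not measure their positions again at the end.

**Readings that failed or disagreed:**
- **Moment reading after the half turn:** the first tube's reading was close to zero, probably because the sensor's zero shifts with gripper direction. I settled it with a fresh reading over the rack, which agreed with the first.
- **Early picture check:** one early image check of the first tube in the trough missed it because the colour mask was too strict. I corrected it and repeated the check.

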